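# Release and push off a terminal cover

## Task

The terminals of the line filter unit on the desk have to be laid open. Press the snap tab fully in with the fingertips, then push the released terminal cover off its seat, along the guide rails, until it has dropped and lies flat on the lower deck at the other end of the unit. Only press and push: do not lift the cover, and leave the other things on the desk where they are.

Things in the scene. Friction and masses are not known exactly. Their poses are not given: they have to be found in the camera images.
- filter_unit: Grey trough-shaped line filter unit, 230 x 92 mm, fixed to the desk. Origin at desk height; x points along the unit the way the cover is pushed off, z up. Body from x = -112 to +118; low ears and a cable gland (below 28 high) reach -136 and +142. Guide rails along both sides: inner faces y = -35 and +35, top z = 40. The -x end is open between corner stops (|y| over 23, top z = 36).
- seat_end (a point): End of the cover's seat, at x = -3, y = 0, z = 30 mm of the unit; axes as the unit's. The seat is two ledges (|y| = 24 to 35, top z = 30) from x = -108 to here, with the terminal strip between them, top z = 27. From here in +x the surface is 4 mm lower (the deck).
- deck_middle (a point): Middle of the deck's top, at x = +55, y = 0, z = 26 mm of the unit; axes as the unit's. The deck runs from the seat's end to x = +110, where a wall (top z = 44) closes the trough.
- terminal_cover: Loose white closed plastic block, 76 (x) x 64 (y) x 18 (z) mm, about 120 g. Origin at the centre of its underside; axes as the unit's. Starts on the seat, origin near x = -63, z = 30 of the unit, leading edge 3 to 7 mm short of the snap tab, which blocks it. Slides with 0.5 to 2 N. Once its trailing edge is past the seat's end it drops flat on the deck: origin z = 26, x = 35 to 72.
- push_face (a point): Centre of the cover's trailing end face (looks to -x of the unit), 11 mm above its underside; moves with the cover. A finger reaches it through the unit's open -x end, at 30 to 48 mm above the desk at first and 26 to 44 mm once the cover is on the deck; pass above the terminal strip.
- tab_top (a point): Centre of the top of the snap tab, a black ribbed block 34 (x) x 35 (y) mm in the middle of the trough ahead of the cover; moves with the tab. Top at z = 38 mm of the unit when out, 25 when fully in. The cover's leading edge is 20 to 24 mm from this point on the -x side, and its top is 10 mm above the tab, so press at the centre or a few mm to +x.
- snap_tab (a joint): Travel of the snap tab downward, m: 0 out, 0.013 fully in (just below the deck). About 4 N moves it and it stays where it is left, so it must be pressed right home; the cover passes over it from about 0.009.
- heat_sink: Bystander: loose finned metal heat sink, 40 x 40 x 26 mm, beside the unit. Origin at the centre of its underside.
- relay_module: Bystander: loose red board with block relays, 40 x 70 x 22 mm, beside the unit. Origin at the centre of its underside.
- usb_programmer: Bystander: loose black stick with a metal plug, 20 x 62 x 11 mm, beside the unit. Origin at the centre of its underside.
- solder_spool: Bystander: loose solder spool, 52 mm across, 40 high, near the unit's -x end. Origin at the centre of its underside.
Things that resemble listed ones, but are neither listed nor needed, are in the scene too. Of the things like the terminal_cover, leave any that is brown or turquoise; of the rest the larger one is meant.

How it is judged (in metres and radians):
On the way:
1. the snap tab is pressed in while the cover is still on its seat (value of joint snap_tab above 0.01 m and x of terminal_cover in the frame of filter_unit below -0.05 m), for 0.1 s.
At the end, for the whole second after the job is handed in: The tab is still in (over 9 mm), and the cover lies at rest, flat (within 0.05 rad), between the guide rails on the lower deck: wholly off its seat, its origin 34 to 78 mm along x of the unit, within 8 mm of the middle and less than 28.5 mm above the desk (value of joint snap_tab above 0.009 m and x of terminal_cover in the frame of filter_unit between 0.034 and 0.078 m and y of terminal_cover in the frame of filter_unit between -0.008 and 0.008 m and z of terminal_cover in the frame of filter_unit below 0.0285 m and angle between terminal_cover's own z axis and vertical below 0.05 rad and linear speed of terminal_cover below 0.02 m/s); the robot touches nothing.
It fails at once if the cover is lifted (more than 10 mm above its seat) (z of terminal_cover in the frame of filter_unit above 0.04 m).
It fails at once if the cover is tipped up (more than 0.35 rad) (angle between terminal_cover's own z axis and vertical above 0.35 rad).
It fails at once if the cover is taken past the tab while the tab still stands out (x of terminal_cover in the frame of filter_unit above -0.045 m and value of joint snap_tab below 0.006 m).
It fails at once if another thing on the desk is moved by more than 20 mm (distance of any of heat_sink, relay_module, usb_programmer, solder_spool from where it was at the start of the episode above 0.02 m).
It also fails if it takes over 42 s, if anything falls off the work surface, if the arm or the gripper's body presses on something with over 40 N, if the wrist force passes 120 N, or if a joint passes its speed limit or range.

## Robot

A 6-joint arm with a two-finger parallel gripper is mounted at the origin on a cart in front of the work surface, level with it; the furniture and walls round the work are solid. World frame = base frame: x ahead of the robot, y to its left, z up, the work surface at z = 0. Lengths are in mm, angles in rad, forces in N, time in s.
With the tool pointing down it reaches from about 275 to 750 mm from the base axis. Payload 10.2 kg.
Tool frame: the origin (TCP) lies at the very end of the fingers, on their centre line; the grasp point (between the pads) lies 19 mm behind it (manip.pinch_z is the distance from the TCP to the grasp point, in mm); z points along the fingers, y is the direction in which the jaws open and shut (so a half turn about z gives the same grasp; the last joint's range is limited). The gripper opens to 88 mm and grips with 3 to 60 N. Pads are 18 mm wide; open, the fingers measure 123 mm over their backs; the gripper's body (75 mm by 187 mm) begins 45 mm behind the grasp point.
Start: joints at [0.89, 0.313, 1.498, -0, 1.331, -0.223], TCP at [232.05, 470.939, 238.72] pointing down, gripper open.
Joint ranges: [-2.94, 2.94], [-0.97, 2.17], [0.19, 2.56], [-1.23, 4.37], [0.02, 3.11], [-2.88, 2.88]. Speed limits (rad/s): [2.39, 2.39, 3.01, 3.14, 3.14, 3.14].

## Interface

Orientations are given as a unit quaternion [x, y, z, w].
In Python, from station import manip gives the robot as it stands. The module is installed in compiled form; this text tells all that it offers.
- The arm moves only by the shell command python3 -m jog 'ROWS' [FORCE]. ROWS is JSON, a list that holds one entry, the list of rows, each a list of 7 numbers: the shift along the tool's x, y, z in cm, then the turn, a rotation vector about the tool's x, y, z in degrees, then the opening, from 0 (shut) to 1 (fully open). In form: [[[tx, ty, tz, ax, ay, az, jaw], ...]]. A call has 1 to 10 rows; each row shifts and turns the pose as measured when the row begins, along the tool's axes as they then stand; what a row does not reach is not made up. A row lasts 1/8 s, in which the tool goes at most 62.5 mm and 10.7 degrees, less where a joint would pass 70% of its speed; a pose out of reach is approached as far as the arm can. A call is refused whole if a number of a shift passes 6.25 or a number of a turn 10.7, either way. A call with a gripper value outside its range is refused whole. The fingers move at their own pace and stop on an object; FORCE is the grip in N (left out, the last holds). Time passes only in rows, so rows that do not move let the fingers close. It gives the time, the measured TCP pose, the force and the opening at its end, in the units of the state.
- manip.get_state(): the state, without advancing time (a new reading comes with each control period).
- manip.camera(name): name is "side" or "top"; returns a dict with "color" (384x512x3 uint8, red, green, blue), "mtx" (3x3 intrinsics, pixels), "rvec" (rotation vector, rad) and "tvec" (3), from world to camera coordinates, as OpenCV has them. Camera axes: x right, y down, z forward; pixel columns grow to the right and rows downward; lengths in mm; the calibration is good to about 2 mm. A picture is of the moment at which its call begins. There is no depth.
- manip.close_job(): hands the job in, once; it reports no verdict.
Trained networks look in a picture, given as the dict that the camera call returned (one of the last four; its "shot" number tells which), for a name from the list of things; names that differ only in an ending like _2 or _b are one class to them, and where a whole thing is asked for, a point or a joint stands for the part that bears it (a point fixed in the world has none). Each returns a list of dicts, best first, with "score" (0 to 1); they miss things now and then, are a little off and sometimes report something else, mostly with a low value. They report only what shows in the picture. A call takes as long as a camera call. They do not tell look-alikes from the thing itself.
- manip.find_in(picture, thing): "at" ([column, row] in pixels, amid what is visible of it).
- manip.cut_out(picture, thing): "region" (384x512 bool, what is visible of it) and "at" ([column, row] in pixels, amid what is visible of it).
- manip.pinpoint(picture, thing): "at" ([column, row] in pixels: a listed point, or the origin of a listed thing).
The state is a dict: "time": time; "joint_positions": joint angles; "joint_velocities": joint speeds; "joint_efforts": joint torques, N m; "tcp_pos": TCP position; "orientation": TCP orientation; "ft_force": force on the tool from outside, world axes, zero at the start; "wrist_torque": the same for the moment, N m; "finger_gap": opening from 0.0 (shut) to 1.0 (fully open).
Only numpy, scipy, OpenCV 4.12 (cv2) and the standard library are available. Lean on these libraries where they do the work, as an engineer would, in place of code of your own. Each camera call takes 0.05 s, during which the arm holds its last target.

## Working session

There is one attempt and no reset: what is moved stays moved. The work goes in short steps, Python scripts to look and compute and a shell command to move; the robot and the scene stay as the last step left them, time stands still between calls to the robot, and variables do not carry over. Pictures are saved under pics/ and viewed, and the job is handed in when it is done.

```bash
mkdir -p pics; cat > h.py <<'E'
from station import manip
import numpy as np, cv2
def save(p,n,s=1):
    cv2.imwrite(n,cv2.cvtColor(p["color"],cv2.COLOR_RGB2BGR))
def ray(p,uv):
    R=cv2.Rodrigues(np.array(p["rvec"],float))[0];t=np.array(p["tvec"],float).ravel()
    K=np.array(p["mtx"],float)
    d=R.T@np.linalg.inv(K)@np.array([uv[0],uv[1],1.]);c=-R.T@t
    return c,d/np.linalg.norm(d)
def atz(p,uv,z):
    c,d=ray(p,uv);return c+d*(z-c[2])/d[2]
def proj(p,X):
    return cv2.projectPoints(np.array(X,float).reshape(-1,3),np.array(p["rvec"],float),np.array(p["tvec"],float),np.array(p["mtx"],float),None)[0].reshape(-1,2)
def tri(a,ua,b,ub):
    A=[];B=[]
    for p,u in((a,ua),(b,ub)):
        c,d=ray(p,u);M=np.eye(3)-np.outer(d,d);A.append(M);B.append(M@c)
    return np.linalg.lstsq(np.vstack(A),np.hstack(B),rcond=None)[0]
E
python3 - <<'E'
from h import *
np.set_printoptions(precision=1,suppress=True)
t=manip.camera("top");s=manip.camera("side")
save(t,"pics/t0.png");save(s,"pics/s0.png")
for n in["filter_unit","seat_end","deck_middle","terminal_cover","push_face","tab_top"]:
  for q,p in(("t",t),("s",s)):
    print(n,q,[(round(d["score"],2),np.round(d["at"],1).tolist()) for d in manip.pinpoint(p,n)[:4]])
print(manip.get_state())
E
```

```text
filter_unit t [(0.87, [231.8, 217.8]), (0.65, [277.5, 187.2])]
filter_unit s [(0.65, [225.2, 185.1])]
seat_end t [(0.75, [232.5, 216.6])]
seat_end s [(0.69, [224.6, 174.4]), (0.26, [231.3, 184.7])]
deck_middle t [(0.79, [211.5, 219.9])]
deck_middle s [(0.8, [223.7, 166.1])]
terminal_cover t [(0.9, [379.9, 198.6]), (0.75, [149.7, 236.5]), (0.7, [159.3, 199.4]), (0.64, [250.4, 217.5])]
terminal_cover s [(0.69, [229.4, 186.6]), (0.66, [268.2, 302.3]), (0.62, [238.4, 137.6]), (0.48, [207.3, 140.4])]
push_face t [(0.91, [262.4, 211.6]), (0.74, [378.1, 210.1]), (0.56, [157.1, 189.4]), (0.48, [151.1, 244.4])]
push_face s [(0.88, [254.2, 297.8]), (0.82, [230.4, 189.3]), (0.6, [193.6, 139.2]), (0.52, [244.0, 139.9])]
tab_top t [(0.44, [229.1, 216.7])]
tab_top s [(0.62, [225.7, 173.5]), (0.52, [230.5, 187.4])]
{'time': 0.7, 'joint_positions': array([ 0.9,  0.3,  1.5, -0. ,  1.3, -0.2]), 'joint_velocities': array([ 0., -0., -0., -0., -0., -0.]), 'joint_efforts': array([  0. , -40.2, -25.2,   0.1,   0. ,   0. ]), 'tcp_pos': array([232.1, 470.9, 238.7]), 'orientation': array([0.2, 1. , 0. , 0. ]), 'ft_force': array([ 0.9,  0.7, -0.5]), 'wrist_torque': array([-0., -0., -0.]), 'finger_gap': 0.9977398045492181}
```

View pics/t0.png

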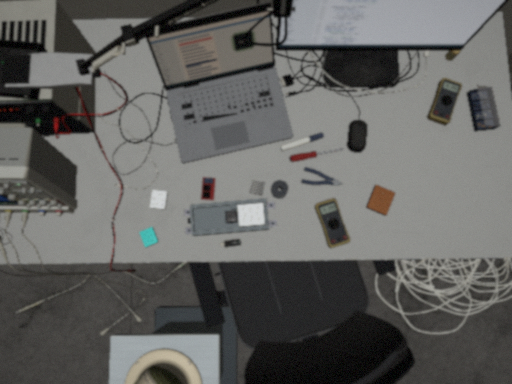

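View pics/s0.png

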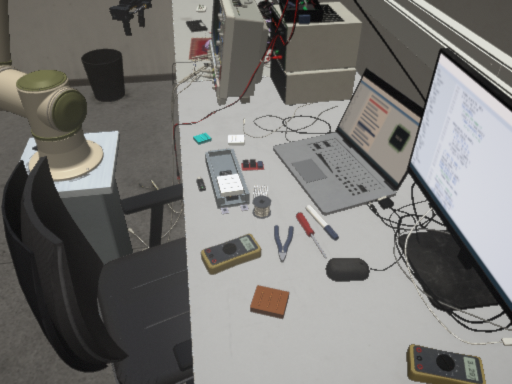

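The top picture shows the unit at about (230,217), with the white cover at (253,215) and the black tab at (231,216). The spool is at (279,188). The look-alikes are a small white block at (159,199), a turquoise one and a brown one. I'll zoom in next.

```bash
python3 - <<'E'
from h import *
np.set_printoptions(precision=1,suppress=True)
t=manip.camera("top");s=manip.camera("side")
a=cv2.resize(t["color"][170:260,175:300],None,fx=6,fy=6,interpolation=cv2.INTER_CUBIC)
b=cv2.resize(s["color"][130:230,190:290],None,fx=6,fy=6,interpolation=cv2.INTER_CUBIC)
cv2.imwrite("pics/tz.png",a[...,::-1]);cv2.imwrite("pics/sz.png",b[...,::-1])
for n,z in[("seat_end",30),("deck_middle",26),("filter_unit",0)]:
  u=[manip.pinpoint(p,n)[0]["at"] for p in(t,s)]
  print(n,tri(t,u[0],s,u[1]),atz(t,u[0],z),atz(s,u[1],z))
print("push",atz(t,[262.4,211.6],41),atz(s,(230.4,189.3),41))
print("cover",atz(t,[250.4,217.5],30),atz(s,(229.4,186.6),30))
print("tab",atz(t,[229.1,216.7],38),atz(s,(225.7,173.5),38))
for n in["heat_sink","relay_module","usb_programmer","solder_spool"]:
  print(n,[(d["score"],atz(t,d["at"],0)) for d in manip.pinpoint(t,n)[:2]])
print(ray(t,(256,192)),ray(s,(256,192)))
E
```

```text
seat_end [ 482.5 -196.6   14.1] [ 480.3 -197.6   30. ] [ 481.5 -217.    30. ]
deck_middle [ 485.4 -136.1   14.2] [ 485.9 -137.3   26. ] [ 482.5 -152.4   26. ]
filter_unit [ 487.3 -197.5   -1.1] [ 484.8 -197.6    0. ] [ 489.6 -198.6    0. ]
push [ 501.5 -291.5   41. ] [ 496.  -280.6   41. ]
cover [ 485.5 -255.6   30. ] [ 496.  -254.5   30. ]
tab [ 487.9 -192.8   38. ] [ 491.5 -201.2   38. ]
heat_sink [(0.69, array([ 589.3, -280.2,    0. ]))]
relay_module [(0.79, array([ 575.8, -124.4,    0. ]))]
usb_programmer [(0.49, array([ 414.3, -194.9,    0. ]))]
solder_spool [(0.57, array([ 580. , -345.3,    0. ]))]
(array([ 350.5, -276.9, 1348.9]), array([ 0.2,  0. , -1. ])) (array([  402. , -1248.7,   831.9]), array([ 0.1,  0.8, -0.6]))
```

```bash
sleep 1; ls pics
```

```text
s0.png
sz.png
t0.png
tz.png
```

View pics/tz.png

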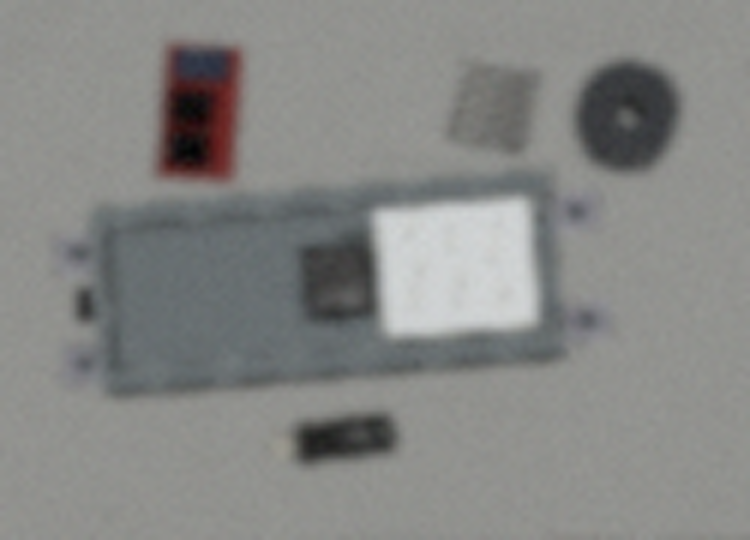

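View pics/sz.png

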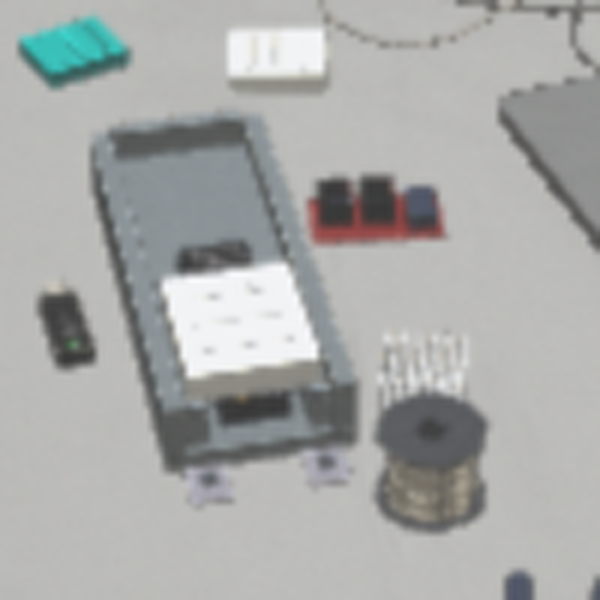

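```bash
cat > fit.py <<'E'
from h import *
from scipy.optimize import least_squares
np.set_printoptions(precision=1,suppress=True)
t=manip.camera("top");s=manip.camera("side")
zt=lambda u:[175+(u[0]+.5)/6-.5,170+(u[1]+.5)/6-.5]
zs=lambda u:[190+(u[0]+.5)/6-.5,130+(u[1]+.5)/6-.5]
T=[((97,208),(118,-46,44)),((552,172),(-112,-46,36)),((110,393),(118,46,0)),((563,357),(-112,46,0))]
S=[((95,135),(118,46,44)),((262,115),(118,-46,44)),((357,380),(-112,-46,36)),((165,435),(-112,46,36)),((168,470),(-112,46,0)),((355,440),(-112,-46,0))]
def W(q,P):
    c,n=np.cos(q[2]),np.sin(q[2]);P=np.array(P,float)
    return np.c_[q[0]+c*P[:,0]-n*P[:,1],q[1]+n*P[:,0]+c*P[:,1],P[:,2]]
def f(q,L=0):
    r=np.r_[(proj(t,W(q,[b for a,b in T]))+q[3:5]*1-[zt(a) for a,b in T]).ravel(),(proj(s,W(q,[b for a,b in S]))+q[5:7]-[zs(a) for a,b in S]).ravel(),q[3:]/1.]
    return r
q=least_squares(f,[485,-197,1.5,0,0,0,0]).x
print(q[:2],round(q[2],4),q[3:],f(q))
if __name__=="__main__":
    for p,z,o,n,dq in((t,zt,(175,170),"tf",q[3:5]),(s,zs,(190,130),"sf",q[5:7])):
        im=cv2.resize(p["color"][o[1]:o[1]+100,o[0]:o[0]+125],None,fx=6,fy=6,interpolation=cv2.INTER_CUBIC)
        def poly(P,c):
            u=(proj(p,W(q,P))+dq-o+.5)*6-.5
            cv2.polylines(im,[np.round(u).astype(int)],True,c,1)
        R=lambda a,b,c,d,z:[(a,c,z),(b,c,z),(b,d,z),(a,d,z)]
        poly(R(-112,118,-46,46,40),(255,0,0));poly(R(-112,118,-46,46,0),(255,255,0))
        poly(R(-101,-25,-32,32,48),(0,255,0));poly(R(-20,14,-17.5,17.5,38),(0,255,255))
        poly(R(-112,110,-35,35,40),(255,0,255))
        cv2.imwrite("pics/%s.png"%n,im[...,::-1])
E
python3 fit.py
```

```text
[ 491.3 -196.2] 1.6402 [0.1 0.4 0.4 0.3] [-1.3 -0.6  0.1 -0.6  0.5  0.5  0.7  0.3 -0.8 -0.9  0.1 -1.2  0.2  1.7
 -0.3 -2.7 -0.2  1.2  0.6  1.4  0.1  0.4  0.4  0.3]
```

View pics/tf.png

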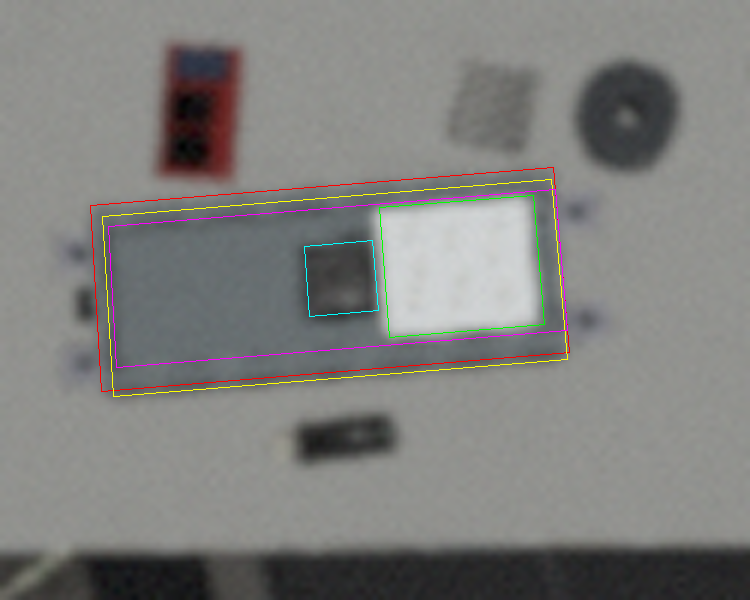

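View pics/sf.png

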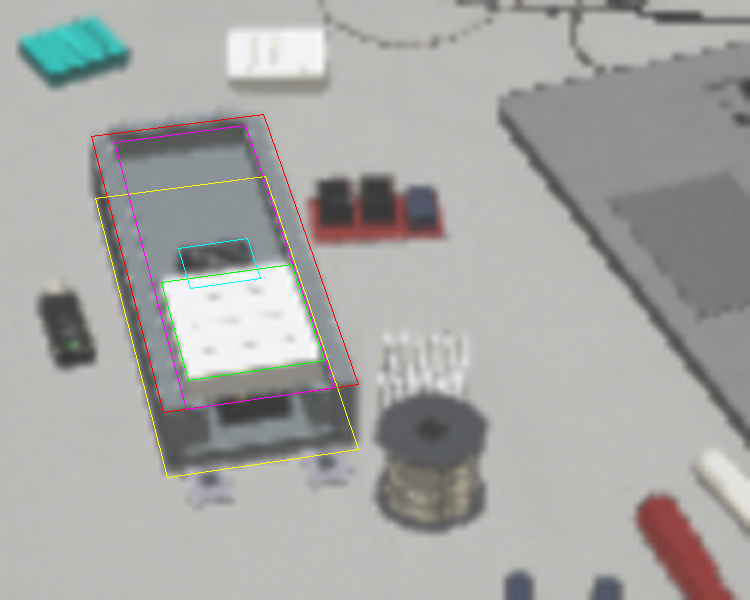

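The overlay fits the unit within about 2 mm: origin near (490,-196), yaw 1.64. The tab is at zoomed (341,282) and the cover at (460,268). Next I'll work out the move.

```bash
cat > to.py <<'E'
from h import *
import sys
from scipy.spatial.transform import Rotation as R
np.set_printoptions(precision=2,suppress=True)
st=manip.get_state()
U=np.array([490.,-196.,0]);yaw=1.64
A=R.from_euler('z',yaw).as_matrix()
o=R.from_quat(st["orientation"]).as_matrix()
print("t",st["time"],"unit-frame tcp",A.T@(st["tcp_pos"]-U),"tool axes in unit\n",A.T@o,"\nF",st["ft_force"],st["joint_positions"],st["finger_gap"])
for sgn in(1,-1):
    y=sgn*A[:,1];z=np.array([0,0,-1.]);G=np.c_[np.cross(y,z),y,z]
    print(sgn,"turn deg",np.degrees(R.from_matrix(o.T@G).as_rotvec()))
if len(sys.argv)>1:
    X=U+A@np.array([float(v) for v in sys.argv[1:4]])
    print("world",X,"shift tool cm",o.T@(X-st["tcp_pos"])/10)
E
python3 to.py 2 0 120
```

```text
t 1.4 unit-frame tcp [683.17 211.21 238.72] tool axes in unit
 [[ 0.5   0.86 -0.  ]
 [ 0.86 -0.5  -0.  ]
 [-0.   -0.   -1.  ]] 
F [ 0.29 -0.4   0.03] [ 0.89  0.31  1.5  -0.    1.33 -0.22] 1.0028281998828454
1 turn deg [  -0.     -0.   -120.19]
-1 turn deg [-0.    0.   59.81]
world [ 489.86 -194.    120.  ] shift tool cm [-52.51 -48.25  11.87]
```

```bash
python3 -m jog '[[[-4.2,-3.86,0,0,0,0,0],[-4.2,-3.86,0,0,0,0,0],[-4.2,-3.86,0,0,0,0,0],[-4.2,-3.86,0,0,0,0,0],[-4.2,-3.86,0,0,0,0,0],[-4.2,-3.86,0,0,0,0,0],[-4.2,-3.86,0,0,0,0,0],[-4.2,-3.86,0,0,0,0,0],[-4.2,-3.86,0,0,0,0,0],[-4.2,-3.86,0,0,0,0,0]]]' 20; python3 to.py 2 0 120
```

```text
time: 2.65
tcp_pos: [443.9, -74.8, 240.2]
orientation: [0.224, 0.975, 0.001, 0.003]
ft_force: [0.9, 0.7, -0.5]
finger_gap: 0.006
t 2.65 unit-frame tcp [124.06  37.62 240.2 ] tool axes in unit
 [[ 0.5   0.87 -0.  ]
 [ 0.87 -0.5  -0.01]
 [-0.01  0.   -1.  ]] 
F [ 0.86  0.75 -0.48] [-0.43  0.14  1.71  0.    1.28 -1.55] 0.005534404693509465
1 turn deg [  -0.23    0.39 -119.85]
-1 turn deg [ 0.34  0.2  60.15]
world [ 489.86 -194.    120.  ] shift tool cm [-9.27 -8.75 12.04]
```

```bash
python3 -m jog '[[[0,0,0,0,0,10,0],[0,0,0,0,0,10,0],[0,0,0,0,0,10,0],[0,0,0,0,0,10,0],[0,0,0,0,0,10,0],[0,0,0,0,0,10,0]]]'; python3 to.py 2 0 120
```

```text
time: 3.4
tcp_pos: [444.6, -79.1, 239.8]
orientation: [0.695, 0.719, 0.002, 0.002]
ft_force: [1.0, -0.6, -0.2]
finger_gap: 0.006
t 3.4 unit-frame tcp [119.75  37.19 239.77] tool axes in unit
 [[ 1.   -0.04 -0.  ]
 [-0.04 -1.   -0.01]
 [ 0.    0.01 -1.  ]] 
F [ 1.01 -0.58 -0.25] [-0.44  0.15  1.71  0.    1.28 -0.47] 0.005531877801175153
1 turn deg [ -0.    -0.55 177.91]
-1 turn deg [ 0.35 -0.   -2.09]
world [ 489.86 -194.    120.  ] shift tool cm [-11.63   4.07  12.  ]
```

```bash
python3 -m jog '[[[-3.9,1.35,2,0,0,0,0],[-3.9,1.35,3,0,0,0,0],[-3.8,1.35,3,0,0,0,0],[0,0,3,0.3,0,-2.1,0],[0,0,0,0,0,0,0]]]'; python3 to.py 2 0 70
python3 - <<'E'
from h import *
for n in("top","side"):
    p=manip.camera(n);o=(175,170) if n=="top" else (180,110)
    cv2.imwrite("pics/a_%s.png"%n,cv2.resize(p["color"][o[1]:o[1]+100,o[0]:o[0]+125],None,fx=6,fy=6,interpolation=cv2.INTER_CUBIC)[...,::-1])
E
```

```text
time: 4.03
tcp_pos: [491.6, -197.6, 128.1]
orientation: [0.683, 0.731, 0.001, 0.002]
ft_force: [-0.3, -0.0, -0.4]
finger_gap: 0.003
t 4.025 unit-frame tcp [ -1.74  -1.47 128.15] tool axes in unit
 [[ 1. -0. -0.]
 [-0. -1. -0.]
 [-0.  0. -1.]] 
F [-0.3  -0.04 -0.44] [-0.6   0.43  1.63  0.    1.07 -0.67] 0.0025836921355107817
1 turn deg [  0.14  -0.36 179.93]
-1 turn deg [ 0.23  0.09 -0.07]
world [ 489.86 -194.     70.  ] shift tool cm [ 0.38 -0.17  5.81]
```

View pics/a_side.png

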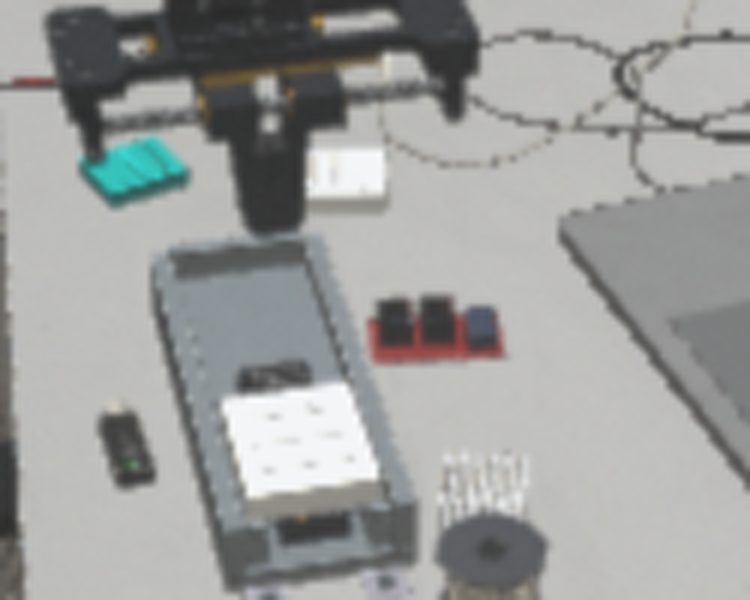

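View pics/a_top.png

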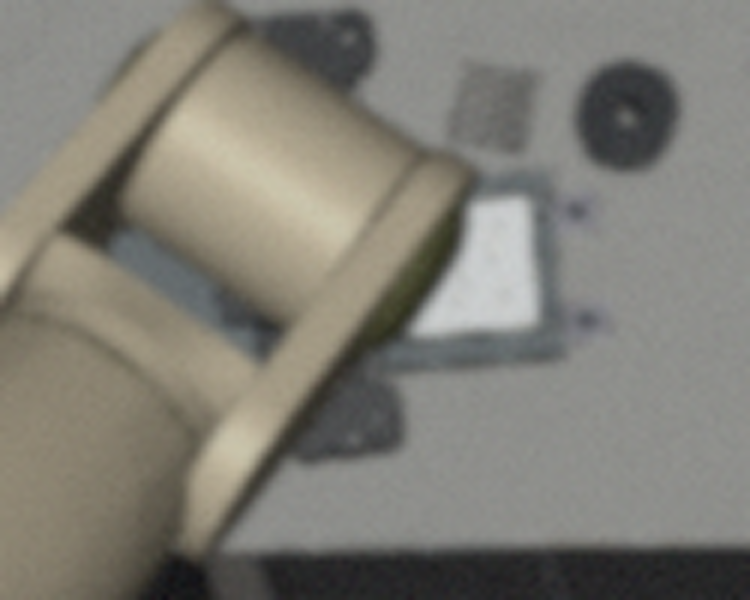

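The closed fingers point down over the trough, aligned with the unit (side picture, tip about (272,230)). Descending next.

```bash
python3 -m jog '[[[0.5,-0.15,3,0,0,0,0],[0,0,3,0,0,0,0],[0,0,1,0,0,0,0],[0,0,0,0,0,0,0]]]'; python3 to.py 3 0 25
python3 - <<'E'
from h import *
p=manip.camera("side");o=(180,110)
cv2.imwrite("pics/b.png",cv2.resize(p["color"][o[1]:o[1]+100,o[0]:o[0]+125],None,fx=6,fy=6,interpolation=cv2.INTER_CUBIC)[...,::-1])
E
```

```text
time: 4.62
tcp_pos: [494.8, -194.1, 66.1]
orientation: [0.683, 0.731, 0.002, 0.011]
ft_force: [0.4, 0.4, 0.7]
finger_gap: 0.007
t 4.625 unit-frame tcp [ 1.55 -4.88 66.1 ] tool axes in unit
 [[ 1.   -0.   -0.01]
 [-0.   -1.   -0.02]
 [-0.01  0.02 -1.  ]] 
F [0.45 0.43 0.71] [-0.6   0.52  1.69  0.    0.91 -0.66] 0.00700533648711898
1 turn deg [  1.09  -1.6  179.94]
-1 turn deg [ 1.02  0.7  -0.05]
world [ 489.79 -193.01   25.  ] shift tool cm [ 0.19 -0.56  4.1 ]
```

View pics/b.png

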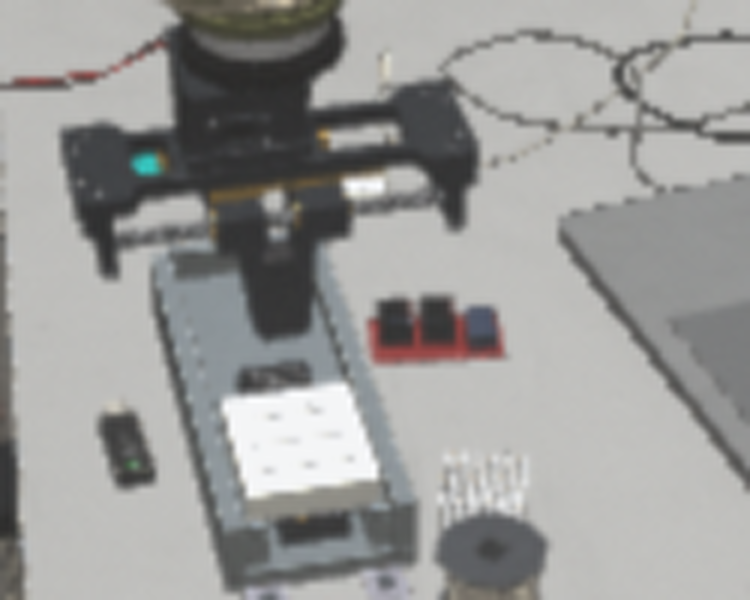

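The fingers are just above and ahead of the tab, slightly to the far side. I'll correct tilt and sideways offset, then go down.

```bash
python3 -m jog '[[[0.2,-0.5,0.5,1,0.7,0,0],[0,0,0,0,0,0,0]]]'; python3 to.py 3 0 25
```

```text
time: 4.92
tcp_pos: [490.3, -193.0, 62.9]
orientation: [0.683, 0.731, 0.0, 0.001]
ft_force: [0.7, 0.1, 0.2]
finger_gap: 0.004
t 4.925 unit-frame tcp [ 2.98 -0.54 62.93] tool axes in unit
 [[ 1. -0. -0.]
 [-0. -1. -0.]
 [-0.  0. -1.]] 
F [0.75 0.12 0.18] [-0.6   0.52  1.69  0.    0.92 -0.67] 0.004049811640445737
1 turn deg [  0.13  -0.2  179.95]
-1 turn deg [ 0.12  0.08 -0.05]
world [ 489.79 -193.01   25.  ] shift tool cm [ 0.01 -0.06  3.79]
```

```bash
python3 -m jog '[[[0,0,0.8,0,0,0,0],[0,0,0.8,0,0,0,0],[0,0,0.4,0,0,0,0],[0,0,0,0,0,0,0]]]'; python3 to.py 3 0 25
```

```text
time: 5.42
tcp_pos: [490.4, -193.1, 41.6]
orientation: [0.683, 0.731, 0.0, 0.001]
ft_force: [0.1, 0.8, 0.3]
finger_gap: 0.006
t 5.425 unit-frame tcp [ 2.9  -0.6  41.56] tool axes in unit
 [[ 1. -0. -0.]
 [-0. -1. -0.]
 [-0.  0. -1.]] 
F [0.14 0.77 0.26] [-0.6   0.56  1.71  0.    0.87 -0.67] 0.006098311327378985
1 turn deg [  0.12  -0.19 179.94]
-1 turn deg [ 0.12  0.08 -0.06]
world [ 489.79 -193.01   25.  ] shift tool cm [ 0.01 -0.06  1.66]
```

```bash
python3 -m jog '[[[0,0,0.5,0,0,0,0],[0,0,0.4,0,0,0,0],[0,0,0,0,0,0,0]]]'; python3 to.py 3 0 25; python3 -m jog '[[[0,0,0.4,0,0,0,0],[0,0,0.2,0,0,0,0],[0,0,0,0,0,0,0]]]'; python3 to.py 3 0 25
```

```text
time: 5.8
tcp_pos: [490.6, -193.2, 32.4]
orientation: [0.683, 0.731, 0.0, 0.002]
ft_force: [0.6, -1.2, 0.1]
finger_gap: 0.005
t 5.8 unit-frame tcp [ 2.75 -0.79 32.38] tool axes in unit
 [[ 1. -0. -0.]
 [-0. -1. -0.]
 [-0.  0. -1.]] 
F [ 0.56 -1.16  0.13] [-0.6   0.57  1.71  0.    0.85 -0.67] 0.004695231303053715
1 turn deg [  0.16  -0.24 179.94]
-1 turn deg [ 0.15  0.1  -0.06]
world [ 489.79 -193.01   25.  ] shift tool cm [ 0.03 -0.08  0.74]
time: 6.18
tcp_pos: [490.7, -193.2, 26.3]
orientation: [0.683, 0.731, 0.0, 0.002]
ft_force: [-0.4, 0.6, 0.3]
finger_gap: 0.006
t 6.175 unit-frame tcp [ 2.71 -0.9  26.25] tool axes in unit
 [[ 1. -0. -0.]
 [-0. -1. -0.]
 [-0.  0. -1.]] 
F [-0.42  0.64  0.3 ] [-0.6   0.58  1.71  0.    0.84 -0.67] 0.006094397956876876
1 turn deg [  0.18  -0.26 179.95]
-1 turn deg [ 0.16  0.11 -0.05]
world [ 489.79 -193.01   25.  ] shift tool cm [ 0.03 -0.09  0.12]
```

```bash
python3 -m jog '[[[0,0,0.2,0,0,0,0]]]'; python3 -m jog '[[[0,0,0.2,0,0,0,0]]]';python3 - <<'E'
from h import *
p=manip.camera("side");o=(180,110)
cv2.imwrite("pics/c.png",cv2.resize(p["color"][o[1]:o[1]+100,o[0]:o[0]+125],None,fx=6,fy=6,interpolation=cv2.INTER_CUBIC)[...,::-1])
E
```

```text
time: 6.3
tcp_pos: [490.8, -193.3, 25.1]
orientation: [0.683, 0.731, 0.0, 0.002]
ft_force: [-10.0, 4.8, 31.0]
finger_gap: 0.003
time: 6.42
tcp_pos: [490.9, -193.3, 25.1]
orientation: [0.682, 0.731, 0.0, 0.002]
ft_force: [-13.0, 6.4, 35.5]
finger_gap: 0.006
```

View pics/c.png

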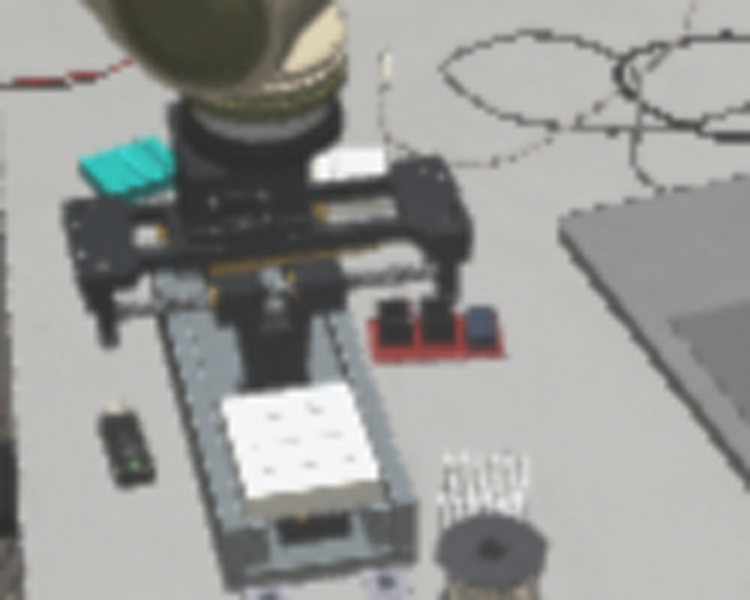

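The tab hit a firm stop at z = 25.1 (35 N), so it is home. The cover is still on its seat at (300,435). Now rise and go behind the cover.

```bash
python3 -m jog '[[[0,0,-1,0,0,0,0],[0,0,-3,0,0,0,0],[0,0,-3,0,0,0,0],[0,0,0,0,0,0,0]]]'; python3 to.py -130 0 90; python3 - <<'E'
from h import *
p=manip.camera("side");o=(180,110)
cv2.imwrite("pics/d.png",cv2.resize(p["color"][o[1]:o[1]+100,o[0]:o[0]+125],None,fx=6,fy=6,interpolation=cv2.INTER_CUBIC)[...,::-1])
E
```

```text
time: 6.98
tcp_pos: [490.5, -193.1, 97.0]
orientation: [0.682, 0.731, 0.0, 0.002]
ft_force: [-0.5, -0.3, -0.6]
finger_gap: 0.006
t 6.975 unit-frame tcp [ 2.87 -0.69 96.99] tool axes in unit
 [[ 1. -0. -0.]
 [-0. -1. -0.]
 [-0.  0. -1.]] 
F [-0.53 -0.31 -0.55] [-0.6   0.47  1.67 -0.    1.   -0.67] 0.005738851948860189
1 turn deg [  0.21  -0.23 179.98]
-1 turn deg [ 0.15  0.13 -0.02]
world [ 498.99 -325.69   90.  ] shift tool cm [-13.28  -0.07   0.73]
```

View pics/d.png

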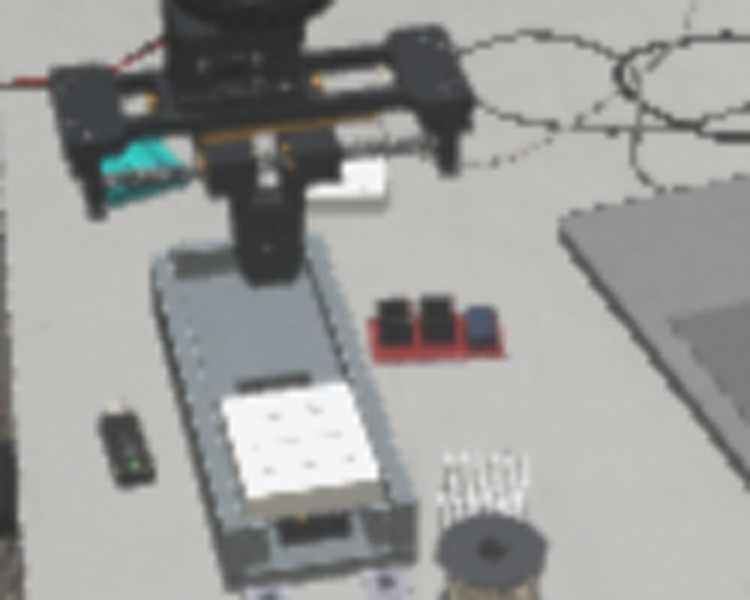

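The tab at (275,383) is now sunk into the deck. Moving behind the cover.

```bash
python3 -m jog '[[[-3.3,0,0,0,0,0,0],[-3.3,0,0,0,0,0,0],[-3.3,0,0,0,0,0,0],[-3.3,0,0,0,0,0,0],[0,0,0,0,0,0,0]]]'; python3 to.py -130 0 65
```

```text
time: 7.65
tcp_pos: [496.8, -325.9, 87.3]
orientation: [0.682, 0.731, -0.0, -0.005]
ft_force: [0.6, 1.9, -0.4]
finger_gap: 0.006
t 7.65 unit-frame tcp [-130.09    2.24   87.26] tool axes in unit
 [[ 1.    0.    0.01]
 [ 0.   -1.    0.01]
 [ 0.01 -0.01 -1.  ]] 
F [ 0.58  1.93 -0.39] [-0.78  0.62  1.45 -0.    1.08 -0.85] 0.005926964592341934
1 turn deg [   0.68   -0.66 -179.98]
-1 turn deg [-0.42 -0.43  0.02]
world [ 498.99 -325.69   65.  ] shift tool cm [-0.01  0.24  2.22]
```

```bash
python3 -m jog '[[[0,0.24,2,-0.4,-0.4,0,0],[0,0,1.5,0,0,0,0],[0,0,0,0,0,0,0],[0,0,0.8,0,0,0,0],[0,0,0,0,0,0,0]]]'; python3 to.py -130 0 34;python3 - <<'E'
from h import *
p=manip.camera("side");o=(180,110)
cv2.imwrite("pics/e.png",cv2.resize(p["color"][o[1]:o[1]+100,o[0]:o[0]+125],None,fx=6,fy=6,interpolation=cv2.INTER_CUBIC)[...,::-1])
p=manip.camera("top");o=(175,170)
cv2.imwrite("pics/e2.png",cv2.resize(p["color"][o[1]:o[1]+100,o[0]:o[0]+125],None,fx=6,fy=6,interpolation=cv2.INTER_CUBIC)[...,::-1])
E
```

```text
time: 8.28
tcp_pos: [498.3, -322.4, 40.3]
orientation: [0.682, 0.732, 0.0, -0.003]
ft_force: [0.3, 0.0, 0.3]
finger_gap: 0.009
t 8.275 unit-frame tcp [-126.65    0.46   40.3 ] tool axes in unit
 [[ 1.  0.  0.]
 [ 0. -1.  0.]
 [ 0. -0. -1.]] 
F [0.26 0.01 0.26] [-0.77  0.68  1.49  0.    0.98 -0.84] 0.00946936694434602
1 turn deg [   0.4    -0.29 -179.9 ]
-1 turn deg [-0.18 -0.25  0.1 ]
world [ 498.99 -325.69   34.  ] shift tool cm [-0.34  0.05  0.63]
```

View pics/e.png

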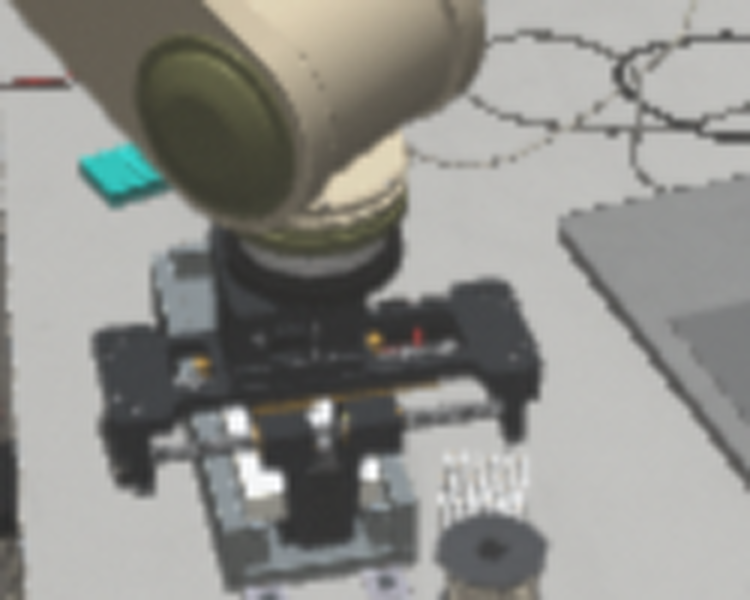

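View pics/e2.png

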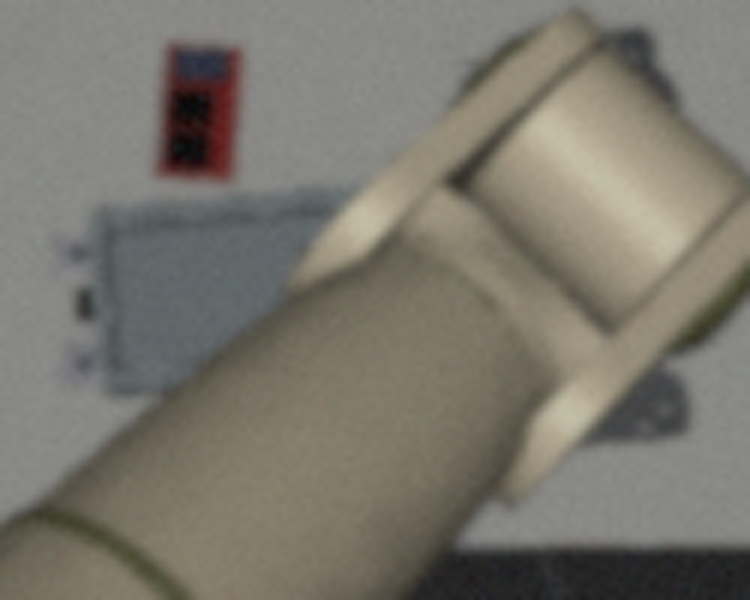

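The fingers stand in the open end behind the cover, centred between the corner stops with the tip at about (318,545). Lower to z≈35 and approach.

```bash
python3 -m jog '[[[0,0,0.5,-0.2,-0.2,0,0],[0,0,0,0,0,0,0],[0.5,0,0,0,0,0,0],[0.5,0,0,0,0,0,0],[0.5,0,0,0,0,0,0],[0.5,0,0,0,0,0,0],[0,0,0,0,0,0,0]]]'; python3 to.py -101 0 34
```

```text
time: 9.25
tcp_pos: [497.4, -301.5, 36.6]
orientation: [0.682, 0.732, 0.0, 0.001]
ft_force: [0.1, -0.3, -0.3]
finger_gap: 0.007
t 9.25 unit-frame tcp [-105.71   -0.1    36.56] tool axes in unit
 [[ 1.  0. -0.]
 [ 0. -1. -0.]
 [-0.  0. -1.]] 
F [ 0.1  -0.27 -0.28] [-0.75  0.66  1.53  0.    0.94 -0.82] 0.006727398129521114
1 turn deg [  -0.14    0.23 -179.89]
-1 turn deg [0.14 0.09 0.11]
world [ 496.98 -296.76   34.  ] shift tool cm [ 0.47 -0.01  0.26]
```

```bash
python3 -m jog '[[[0.6,0,0.1,0,0,0,0],[0.6,0,0.1,0,0,0,0],[0.6,0,0.05,0,0,0,0],[0.6,0,0.05,0,0,0,0],[0.6,0,0,0,0,0,0],[0,0,0,0,0,0,0]]]'; python3 to.py 4 0 34;python3 - <<'E'
from h import *
p=manip.camera("side");o=(180,110)
cv2.imwrite("pics/f.png",cv2.resize(p["color"][o[1]:o[1]+100,o[0]:o[0]+125],None,fx=6,fy=6,interpolation=cv2.INTER_CUBIC)[...,::-1])
E
```

```text
time: 10.0
tcp_pos: [495.5, -269.9, 33.8]
orientation: [0.682, 0.732, 0.0, 0.002]
ft_force: [-0.7, -0.5, 1.0]
finger_gap: 0.004
t 10.0 unit-frame tcp [-74.1   -0.33  33.78] tool axes in unit
 [[ 1.  0. -0.]
 [ 0. -1. -0.]
 [-0.  0. -1.]] 
F [-0.66 -0.51  1.04] [-0.71  0.63  1.59  0.    0.91 -0.78] 0.004458163238696718
1 turn deg [  -0.27    0.32 -179.89]
-1 turn deg [0.2  0.17 0.11]
world [ 489.72 -192.01   34.  ] shift tool cm [ 7.81 -0.02 -0.05]
```

View pics/f.png

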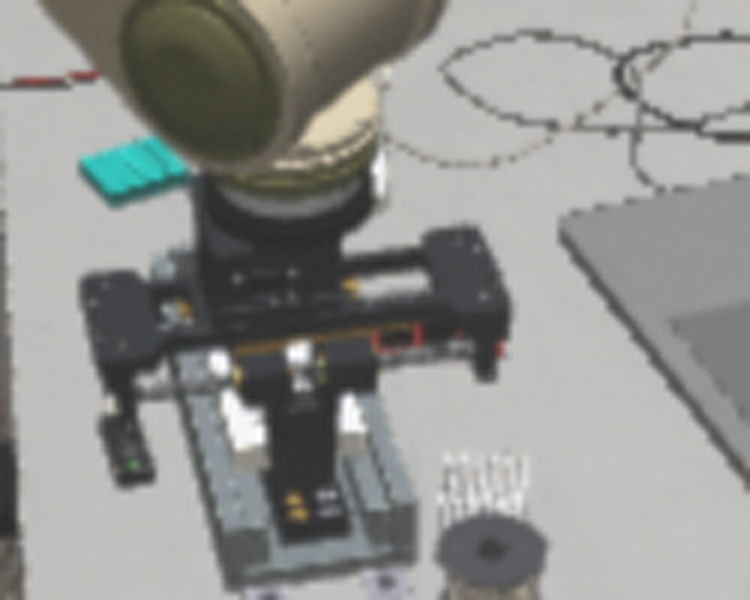

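The cover is sliding: the terminals show at (310,505) and the cover's end is ahead of the fingers at (300,455). Continue.

```bash
python3 -m jog '[[[0.6,0,0,0.1,0.1,0,0],[0.6,0,0,0,0,0,0],[0.6,0,0,0,0,0,0],[0.6,0,0,0,0,0,0],[0.6,0,0,0,0,0,0],[0.6,0,0,0,0,0,0],[0,0,0,0,0,0,0]]]'; python3 to.py 4 0 34
```

```text
time: 10.92
tcp_pos: [492.7, -231.7, 33.7]
orientation: [0.682, 0.732, 0.0, 0.001]
ft_force: [0.4, -0.3, -0.1]
finger_gap: 0.008
t 10.925 unit-frame tcp [-35.8   -0.25  33.73] tool axes in unit
 [[ 1.  0. -0.]
 [ 0. -1. -0.]
 [-0.  0. -1.]] 
F [ 0.36 -0.26 -0.05] [-0.65  0.6   1.65  0.    0.88 -0.73] 0.008302602297628624
1 turn deg [  -0.11    0.15 -179.9 ]
-1 turn deg [0.1  0.07 0.1 ]
world [ 489.72 -192.01   34.  ] shift tool cm [ 3.98 -0.02 -0.03]
```

```bash
python3 -m jog '[[[0.6,0,0,0,0,0,0],[0.6,0,0,0,0,0,0],[0.6,0,0,0,0,0,0],[0.6,0,0,0,0,0,0],[0.6,0,0,0,0,0,0],[0.6,0,0,0,0,0,0],[0,0,0,0,0,0,0]]]'; python3 to.py 4 0 34;python3 - <<'E'
from h import *
p=manip.camera("side");o=(180,110)
cv2.imwrite("pics/g.png",cv2.resize(p["color"][o[1]:o[1]+100,o[0]:o[0]+125],None,fx=6,fy=6,interpolation=cv2.INTER_CUBIC)[...,::-1])
E
```

```text
time: 11.8
tcp_pos: [489.7, -192.8, 33.3]
orientation: [0.682, 0.732, 0.0, 0.0]
ft_force: [-0.6, 0.7, -0.7]
finger_gap: 0.005
t 11.8 unit-frame tcp [ 3.19  0.11 33.33] tool axes in unit
 [[ 1.  0. -0.]
 [ 0. -1. -0.]
 [-0.  0. -1.]] 
F [-0.58  0.72 -0.72] [-0.6   0.57  1.71  0.    0.86 -0.67] 0.005462211060281283
1 turn deg [  -0.03    0.08 -179.9 ]
-1 turn deg [0.05 0.02 0.1 ]
world [ 489.72 -192.01   34.  ] shift tool cm [ 0.08  0.01 -0.07]
```

View pics/g.png

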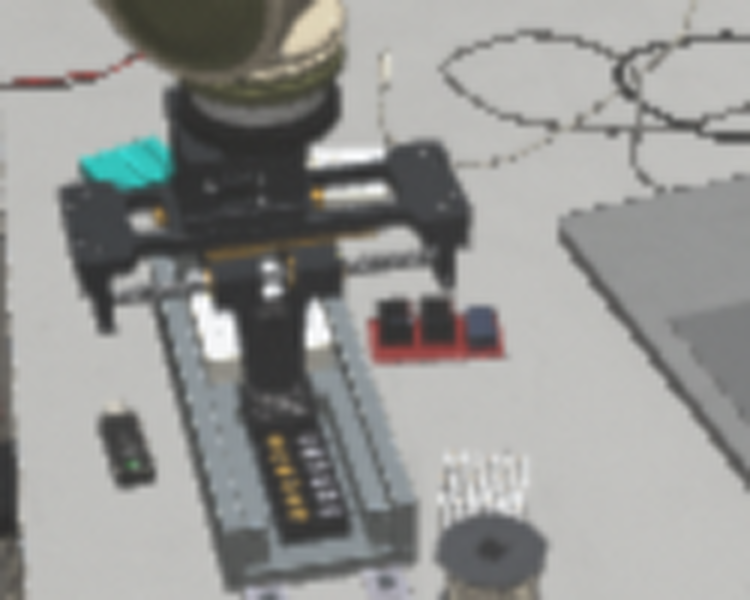

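The cover is ahead of the fingers on the deck. Back off, rise and check.

```bash
python3 -m jog '[[[0.5,0,0,0,0,0,0],[-0.8,0,-0.1,0,0,0,0],[-0.8,0,-0.3,0,0,0,0],[0,0,-3,0,0,0,0],[0,0,-5,0,0,0,0],[-3,0,-5,0,0,0,0],[-5,0,-4,0,0,0,0],[-5,0,-2,0,0,0,0],[-5,0,0,0,0,0,0],[-5,0,0,0,0,0,0]]]'; python3 -m jog '[[[-5,0,-1,0,0,0,0],[-5,0,-1,0,0,0,0],[0,0,0,0,0,0,0]]]'; python3 - <<'E'
from h import *
np.set_printoptions(precision=1,suppress=True)
U=np.array([490.,-196.]);c,n=np.cos(1.64),np.sin(1.64)
for nm,o in(("side",(180,110)),("top",(175,170))):
    p=manip.camera(nm)
    for d in manip.pinpoint(p,"terminal_cover")[:4]:
        w=atz(p,d["at"],26)[:2]-U;print(nm,d["score"],d["at"],"unit",c*w[0]+n*w[1],-n*w[0]+c*w[1])
    for d in manip.cut_out(p,"terminal_cover")[:4]:
        w=atz(p,d["at"],44 if nm=="top" else 42)[:2]-U;print(nm,"cut",d["score"],"unit",c*w[0]+n*w[1],-n*w[0]+c*w[1])
    cv2.imwrite("pics/h_%s.png"%nm,cv2.resize(p["color"][o[1]:o[1]+100,o[0]:o[0]+125],None,fx=6,fy=6,interpolation=cv2.INTER_CUBIC)[...,::-1])
E
```

```text
time: 13.1
tcp_pos: [505.6, -440.9, 235.5]
orientation: [0.681, 0.732, -0.0, 0.002]
ft_force: [1.1, 1.1, -0.1]
finger_gap: 0.003
time: 13.48
tcp_pos: [509.7, -548.6, 254.5]
orientation: [0.683, 0.73, -0.0, 0.002]
ft_force: [1.0, 0.6, -0.0]
finger_gap: 0.006
side 0.66 [270.2, 304.8] unit -477.4702944848452 -12.586547855909956
side 0.62 [222.4, 162.2] unit 69.96868833115659 -4.115715088217013
side 0.59 [202.7, 141.7] unit 198.89825728558333 39.066693913472264
side cut 0.74 unit -33.92073838329247 5.113713464325793
side cut 0.71 unit 201.42101844571923 25.36782535107545
side cut 0.62 unit -482.60027474522457 -11.215654180662689
top 0.73 [212.6, 216.0] unit 53.08290719456758 -5.561785208123947
top 0.73 [161.3, 197.3] unit 203.62076551242626 -74.67675390684202
top 0.66 [149.2, 235.7] unit 245.08291730945027 37.69614976693984
top cut 0.88 unit 44.90263911274329 -3.2809720451059725
top cut 0.67 unit 206.33476858967737 -67.70332950117404
top cut 0.51 unit 250.39281693665632 22.792794424977266
```

View pics/h_side.png

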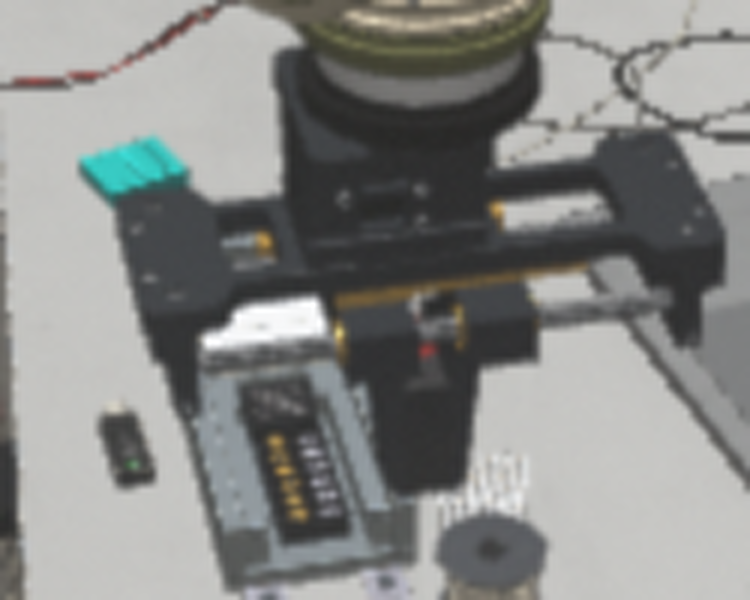

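View pics/h_top.png

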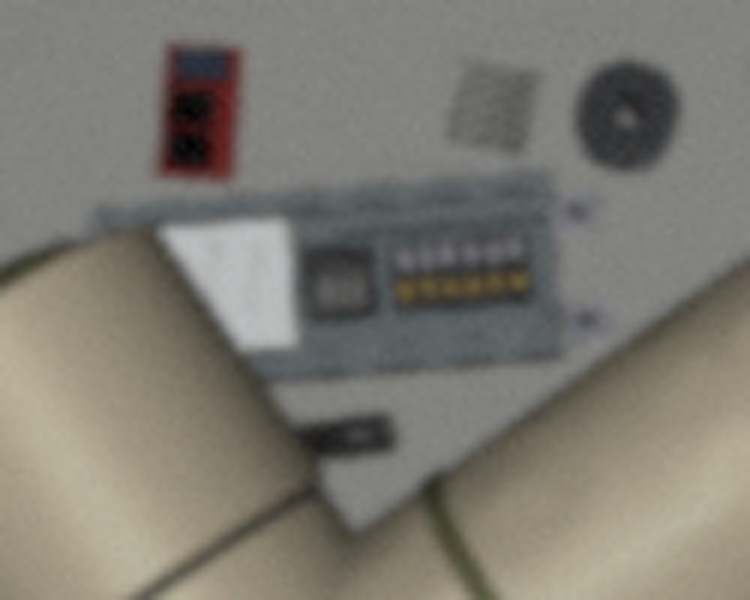

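The cover's trailing edge is at about (298,285), past the sunk tab at (340,282). The arm hides part of it, so I'll move clear for one full look.

```bash
python3 -m jog '[[[0,-3,-5,0,0,0,0],[0,-3,-5,0,0,0,0],[-4,-3,-5,0,0,0,0],[-4,-3,-4,0,0,0,0],[-5,-3,0,0,0,0,0],[-5,-3,0,0,0,0,0],[0,0,0,0,0,0,0],[0,0,0,0,0,0,0]]]'; python3 - <<'E'
from h import *
U=[490,-196];c,n=np.cos(1.64),np.sin(1.64)
for nm,o in(("side",(180,110)),("top",(175,170))):
    p=manip.camera(nm)
    im=cv2.resize(p["color"][o[1]:o[1]+100,o[0]:o[0]+125],None,fx=6,fy=6,interpolation=cv2.INTER_CUBIC)
    P=[(U[0]+c*x-n*y,U[1]+n*x+c*y,44) for x,y in((17,-32),(93,-32),(93,32),(17,32))]
    cv2.polylines(im,[np.round((proj(p,P)-o+.5)*6-.5).astype(int)],True,(255,0,0),1)
    cv2.imwrite("pics/i_%s.png"%nm,im[...,::-1])
E
```

```text
time: 14.78
tcp_pos: [308.5, -655.1, 391.6]
orientation: [0.678, 0.735, -0.005, 0.02]
ft_force: [-0.4, 0.2, 0.8]
finger_gap: 0.0
```

View pics/i_side.png

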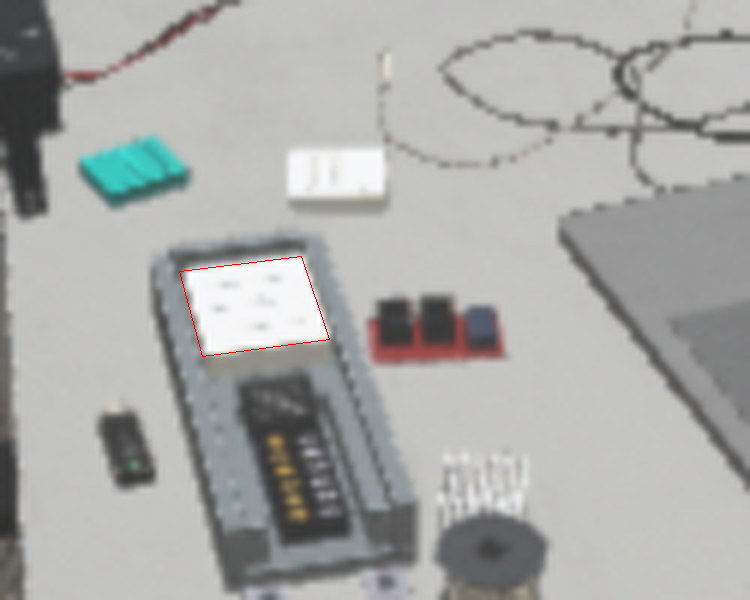

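View pics/i_top.png

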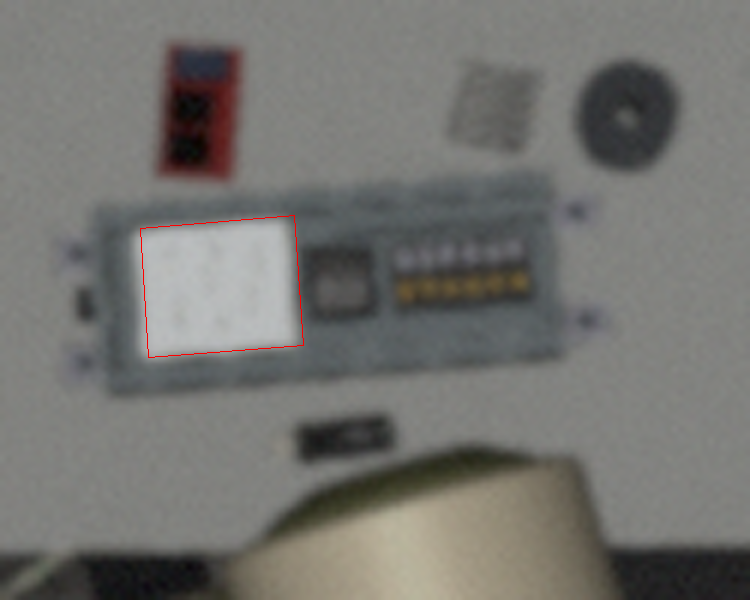

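The cover matches the model drawn flat at x≈55–57 mm, y≈0 in both views. The tab is sunk, the bystanders are unmoved and the arm is clear.

```bash
python3 -c "
from station import manip
print(manip.close_job())"
```

```text
the job is handed in; nothing more can be done
None
```

The cover is off its seat and lies flat on the deck. I handed the job in shortly after 14.8 s on the robot's clock, within the 42 s limit; no verdict is reported.

- **Pressing the tab:** I pressed it with the closed fingertips until it stopped firmly at about 25 mm above the desk, with 35 N on the tool. The cover was still on its seat then.
- **Pushing the cover:** I pushed it along the rails from the open end with the fingertips about 34 mm above the desk. I then backed off and moved the arm clear.

**Last checks:** In both final camera views the cover matches an outline drawn flat at deck height, at x about 55 to 57 mm and y about 0 in the unit's frame. The tab still shows sunk, the bystanders are where they were, and the arm touches nothing.

**Disagreements:** The networks' own estimates of the cover's position scattered from x = 45 to 70 mm and y = -3 to -6 mm, taken while the arm partly hid it. One side-view cut-out gave x = -34 mm, which the picture contradicts. I went by the outline match.

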